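# Take the clipped lunch box apart onto the tray

## Robot

A 6-joint arm with a two-finger parallel gripper is mounted at the origin on a cart in front of the work surface, level with it; the furniture and walls round the work are solid. World frame = base frame: x ahead of the robot, y to its left, z up, the work surface at z = 0. Lengths are in mm, angles in degrees, forces in N, time in s.
With the tool pointing down it reaches from about 350 to 850 mm from the base axis. Payload 8.1 kg.
Tool frame: the origin (TCP) lies midway between the tips of the shut fingers; the grasp point (between the pads) lies 19 mm behind it; x points along the fingers, y is the direction in which the jaws open and shut, and the axes are right-handed (so a half turn about x gives the same grasp; the last joint's range is limited). The gripper opens to 85 mm and grips with 20 to 120 N. Pads are 22 mm wide; open, the fingers measure 114 mm over their backs; the gripper's body (76 mm by 85 mm) begins 54 mm behind the grasp point. The pads swing forward as they close: fully open they stand 13 mm farther back than shut.
Start: joints at [-69.809, 7.471, 85.268, -0, 87.261, -4.893], TCP at [254.389, -543.408, 231.292] pointing down, gripper open.
Joint ranges: [-169.43, 169.43], [-51.17, 129.36], [1.28, 143.12], [-76.62, 256.62], [0, 156.53], [-152.29, 152.29]. Speed limits (degrees/s): [136.94, 136.94, 159.86, 180, 180, 180].

## Interface

Orientations are given as [roll, pitch, yaw] about the fixed x, y, z axes, in that order (R = Rz(yaw) Ry(pitch) Rx(roll)).
In Python, from bench import r gives the robot as it stands.
- The arm moves only by the tool move_arm, never from a script. Its argument "deltas" is a list of rows, each a list of 2 entries, a list of its own where there are three numbers: the shift along the tool's x, y, z in mm, then the turn about the tool's x in degrees. A call has 1 to 12 rows; each row is the pose to reach, as a shift and turn from the pose measured when the call began, along the tool's axes at that moment; what a row does not reach only later rows make up. A row lasts 1/8 s, in which the tool goes at most 62.5 mm and 10.7 degrees, less where a joint would pass 70% of its speed; a pose out of reach is approached as far as the arm can. A call with a gripper value outside its range is refused whole. "jaw" is the opening, from -1 (shut) to 1 (fully open), set as the call begins (left out, the last holds). The fingers move at their own pace and stop on an object; "squeeze" is the grip in N (left out, the last holds). Time passes only in rows, so rows that repeat a pose let the fingers close. It gives the time, the measured TCP pose, the force and the opening at its end, in the units of the state.
- r.sense(): the state, without advancing time (a new reading comes with each control period).
- r.snapshot(name): name is "scene" or "side" or "wrist"; returns (picture, depth): 384x512x3 uint8, red, green, blue; 384x512 float32, mm along the optical axis (not along the pixel's ray), 0 where there is no reading.
- r.get_calibration(name): a dict with "fovy" (degrees; the focal length in pixels is half the picture's height over the tangent of half this angle, whatever the lens; pixels are square), "cx", "cy" (the principal point, pixels), "position" and "attitude" of the camera in the world; the wrist camera has in their place "tool_from_camera" (4x4, takes a point from camera to tool coordinates, whose origin is the TCP and whose axes are the tool frame's). Camera axes: x right, y down, z forward; pixel columns grow to the right and rows downward; lengths in mm; the calibration is good to about 2 mm. A picture is of the moment at which its call begins: read the wrist's pose just before it. get_calibration takes no time and is no camera call.
- r.hand_in(): hands the job in, once; it reports no verdict.
The state is a dict: "time": time; "joint_pos": joint angles; "qd": joint speeds; "joint_efforts": joint torques, N m; "tool_pos": TCP position; "tcp_rot": TCP orientation; "ft_force": force on the tool from outside, world axes, zero at the start; "wrist_torque": the same for the moment, N m; "finger_gap": finger opening in mm.
Only numpy, scipy, OpenCV 4.12 (cv2) and the standard library are available. Lean on these libraries where they do the work, as an engineer would, in place of code of your own. Each camera call takes 0.05 s, during which the arm holds its last target. There are 200 camera calls.

## Task

I want to pack lunch, so take the stacked lunch box apart from the top down: swing both end clips right out, then set the wooden lid, the upper tin and the insert tray below it on the serving tray, one after the other. Stand each one upright and flat on the tray's floor, side by side, and leave the bottom tin open where it stands; do not disturb the tea glass and the salt shaker.

Things in the scene. Friction and masses are not known exactly. Their poses are not given: they have to be found in the camera images.
- bottom_tin_rim (a point): Centre of the mouth of the loose grey metal bottom tin, 62 mm above the worktop; tin 136 mm long (x axis) x 60 mm wide (y axis), 0.4 kg. The box stands on it, all parts with the same axes: above this point the insert's rim reaches from 0 to 3 mm, the upper tin from 3 to 47, the lid's board from 47 to 56, the lid's bar from 56 to 82 mm.
- clip_a (a joint): Metal strap clip, 22 mm wide, on the bottom tin's +x end. 0 = shut: upright, its hook over the lid's end; 1.85 = fully open. It swings outward about a level pin 73 mm from the tin's centre, 44 mm above the worktop. Easy hinge (under 0.01 N m); past about 0.35 rad it falls open by its own weight and lies out to 175 mm from the tin's centre.
- clip_b (a joint): The same clip on the -x end of the bottom tin.
- clip_a_tab (a point): Middle of clip a's thumb tab, which stands up above the hook, 22 mm wide, 14 mm below to 9 mm above this point and leaning slightly outward. Shut, it is 75 mm from the tin's centre and 18 mm above the lid's board; push it outward from the lid's side.
- clip_b_tab (a point): The same point on clip b, at the other end.
- lid_bar (a point): Centre of the bar on the lid. Lid: light wooden board 136 x 60 x 9 mm (x, y) with a 4 mm plug below that sits loosely in the upper tin, 0.12 kg. The bar in its middle is 52 mm long (x), 14 mm thick (y), 26 mm high; this point is 13 mm above the board and 26 mm above the plug's underside.
- upper_tin_centre (a point): Centre of the upper tin: open grey metal tin 136 mm (x) x 60 mm (y), 44 mm high, 2 mm walls, 0.18 kg, with a 120 x 44 mm foot, 4 mm deep, that sits loosely in the insert. This point is 26 mm above the foot's underside and 22 mm below the rim.
- insert_bar (a point): Centre of the divider bar in the grey metal insert tray, which hangs loosely in the bottom tin by its 136 x 60 mm rim; 0.13 kg. Trough 124 x 48 mm inside (x, y), 29.5 mm deep, 32 mm high over all. The bar crosses it along y, is 10 mm thick (x), 22 mm high, its top 7 mm below the rim; this point is 14 mm above the underside, 18 mm below the rim.
- tray_floor (a point): Centre of the floor of the brown wooden serving tray, fixed, 6 mm above the worktop. Flat floor 276 mm (its x axis) x 180 mm (its y axis) with rounded corners; the sloping rim stands 12 mm above it, 300 x 204 mm over all.
- tea_glass: Bystander: clear glass tumbler, 77 mm across, 89 mm tall; origin at the centre of its underside.
- salt_shaker: Bystander: salt shaker, 44 mm across, 90 mm tall; origin at the centre of its underside.
Things that resemble listed ones, but are neither listed nor needed, are in the scene too. Leave any purple or yellow look-alike of the part that bears bottom_tin_rim alone.

How it is judged:
By the outcome, as a careful person would: the job done as asked, in the order asked, and still so for the second after the job is handed in, with the robot touching nothing.
It also fails if it takes over 72 s, if anything falls off the work surface, if the arm or the gripper's body presses on something with over 40 N, if the wrist force passes 120 N, or if a joint passes its speed limit or range.

## Working session

There is one attempt and no reset: what is moved stays moved. The work goes in short steps, Python scripts to look and compute and a tool call to move; the robot and the scene stay as the last step left them, time stands still between calls to the robot, and variables do not carry over. Pictures are saved under pics/ and viewed, about 8 in all and at most 12, crops included, and the job is handed in when it is done.

Besides the shell and the picture viewer there is one more tool, called after "Call:" as name([rows], argument=value, ...), one row to a line, values as JSON. move_arm: Moves the arm, as the interface text tells. Its arguments: {"type":"object","properties":{"deltas":{"type":"array","items":{"type":"array"}},"jaw":{"type":"number"},"squeeze":{"type":"number"}},"required":["deltas"]}

```bash
ls; mkdir -p pics; cat > h.py <<'E'
import numpy as np, cv2
from scipy.spatial.transform import Rotation as R
from bench import r
def snap(n,f=None):
    s=r.sense(); p,d=r.snapshot(n); c=r.get_calibration(n)
    F=192/np.tan(np.radians(c['fovy'])/2)
    if n=='wrist':
        T=np.eye(4);T[:3,:3]=R.from_euler('xyz',s['tcp_rot'],degrees=True).as_matrix();T[:3,3]=s['tool_pos'];T=T@np.array(c['tool_from_camera'])
    else:
        T=np.eye(4);T[:3,3]=c['position'];a=np.array(c['attitude'])
        T[:3,:3]=a if a.shape==(3,3) else R.from_euler('xyz',a,degrees=True).as_matrix()
    v,u=np.mgrid[0:384,0:512]
    P=np.stack([(u-c['cx'])/F*d,(v-c['cy'])/F*d,d],-1)@T[:3,:3].T+T[:3,3]
    P[d==0]=np.nan
    if f: cv2.imwrite('pics/'+f,p[:,:,::-1])
    return p,d,P,T,F,c
def ray(px,z,T,F,c):
    d=T[:3,:3]@np.array([(px[0]-c['cx'])/F,(px[1]-c['cy'])/F,1]);return T[:3,3]+d*(z-T[2,3])/d[2]
E
python3 - <<'E'
from h import *
a=snap('scene','s1.png');b=snap('side','d1.png');w=snap('wrist','w1.png')
for q in(a,b,w):print(q[5])
print(r.sense())
cv2.imwrite('pics/both.png',np.vstack([np.hstack([a[0],b[0]])])[:,:,::-1])
i=cv2.imread('pics/both.png');print(i.shape)
np.savez('s1.npz',pa=a[2],pb=b[2],a=a[0],b=b[0])
E
```

```text
pics
{'fovy': 46.61294356399509, 'cx': 260.3281897073707, 'cy': 187.1294454354116, 'position': array([-286.76261632,  512.5628543 ,  919.88154948]), 'attitude': array([-129.09809404,   -0.33848872, -123.11385644])}
{'fovy': 44.909791443623426, 'cx': 246.10417279423865, 'cy': 189.95638960193307, 'position': array([ 587.45382978, -867.67260318,  866.82014794]), 'attitude': array([-132.44589674,   -0.33894563,    2.61442992])}
{'fovy': 65.95349917173994, 'cx': 254.02336348501163, 'cy': 190.35025085246315, 'tool_from_camera': array([[-3.64126594e-04, -2.73301148e-01,  9.61928454e-01,
        -1.42569289e+02],
       [ 9.99999840e-01, -5.15935328e-04,  2.31951574e-04,
        -2.58885502e-01],
       [ 4.32900241e-04,  9.61928384e-01,  2.73301292e-01,
        -6.99297039e+01],
       [ 0.00000000e+00,  0.00000000e+00,  0.00000000e+00,
         1.00000000e+00]])}
{'time': 0.15, 'joint_pos': array([-6.98099542e+01,  7.50668502e+00,  8.53145435e+01, -1.89071139e-03,
        8.72637298e+01, -4.89342055e+00]), 'qd': array([-0.01409512, -0.15712727, -0.22468314, -0.073745  , -0.05834215,
        0.04103528]), 'joint_efforts': array([ 1.87129604e-04, -5.70062327e+01, -5.01160419e+01, -2.64915316e-04,
        9.66950931e-03,  1.62784124e-05]), 'tool_pos': array([ 254.2181878 , -543.00255613,  230.47348247]), 'tcp_rot': array([-93.62008143,  89.91502073, 111.46347661]), 'ft_force': array([ 1.16486714, -0.42133091,  0.43359468]), 'wrist_torque': array([ 0.01465281, -0.0457665 ,  0.0312313 ]), 'finger_gap': 85.42231146415563}
(384, 1024, 3)
```

View pics/s1.png

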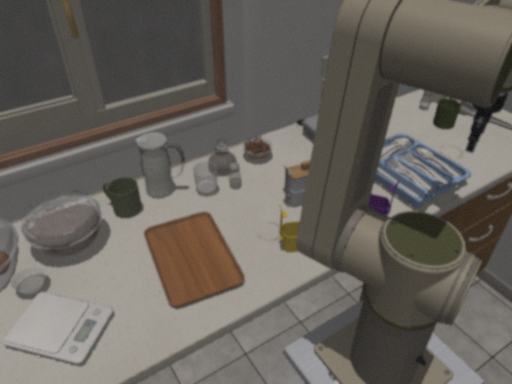

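View pics/d1.png

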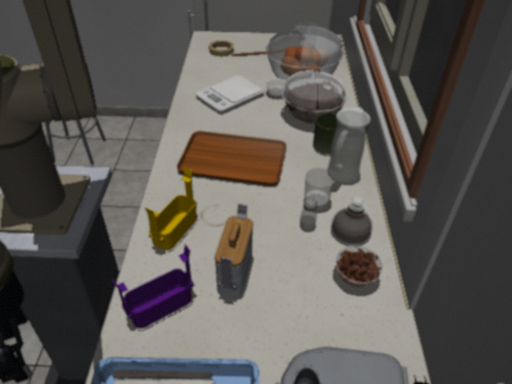

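The side view shows the grey box with its wooden lid at about (235,250). The empty look-alikes are purple (157,295) and yellow (172,222), and both are excluded. The tray is at (233,157), the glass at (318,187) and the shaker at (309,213). The scene view shows the box only in part, at (297,185).

```bash
python3 - <<'E'
from h import *
z=np.load('s1.npz');P=z['pb'];I=z['b']
hsv=cv2.cvtColor(I,cv2.COLOR_RGB2HSV)
wood=(hsv[...,0]<20)&(hsv[...,1]>90)
def rect(m,name):
    Q=P[m];Q=Q[~np.isnan(Q[:,0])];
    c=cv2.minAreaRect(Q[:,:2].astype(np.float32));print(name,len(Q),c,np.percentile(Q[:,2],[2,25,50,75,98]).round(),Q.min(0).round(),Q.max(0).round())
box=np.zeros(wood.shape,bool);box[195:300,205:265]=1
Z=P[...,2]
rect(wood&box&(Z>90)&(Z<125),'lid'); rect(wood&box&(Z>130),'bar')
rect(box&(Z>60)&(P[...,0]>0),'boxall')
t=np.zeros(wood.shape,bool);t[125:190,170:295]=1
rect(t&wood&(Z>-5)&(Z<30),'tray')
g=np.zeros(wood.shape,bool);g[165:205,300:335]=1;rect(g&(Z>15),'glass')
g=np.zeros(wood.shape,bool);g[196:232,298:320]=1;rect(g&(Z>15),'salt')
g=np.zeros(wood.shape,bool);g[165:252,143:202]=1;rect(g&(Z>8),'yellow')
g=np.zeros(wood.shape,bool);g[245:330,115:200]=1;rect(g&(Z>8),'purple')
g=np.zeros(wood.shape,bool);g[200:228,196:216]=1;rect(g,'ring')
print(P[np.ix_(range(206,212,1),range(236,250,2))].round())
cv2.imwrite('pics/c.png',cv2.resize(I[150:310,130:340,::-1],None,fx=3.6,fy=3.6,interpolation=2))
E
```

```text
lid 1018 ((536.7409057617188, -206.93600463867188), (133.33718872070312, 59.215049743652344), 79.95640563964844) [116. 118. 119. 120. 122.] [ 499. -274.  112.] [ 573. -139.  125.]
bar 163 ((530.3740234375, -231.39480590820312), (102.90525817871094, 20.130573272705078), 81.8873519897461) [132. 141. 144. 145. 148.] [ 513. -283.  130.] [ 546. -181.  149.]
boxall 2059 ((536.7730712890625, -203.69520568847656), (160.28367614746094, 60.89281463623047), 80.0250244140625) [ 64. 109. 119. 121. 146.] [ 499. -284.   60.] [ 575. -124.  149.]
tray 4342 ((503.953857421875, 211.3734893798828), (207.94781494140625, 296.5738830566406), 81.6375961303711) [ 4.  6.  8. 10. 19.] [348.  92.   1.] [656. 332.  24.]
glass 1056 ((748.2037963867188, 55.04009246826172), (235.0833740234375, 77.28833770751953), 57.530826568603516) [23. 49. 66. 81. 91.] [696. -58.  16.] [794. 174.  92.]
salt 484 ((717.2587280273438, -13.959857940673828), (113.55668640136719, 42.789398193359375), 80.07498931884766) [17. 36. 52. 77. 91.] [690. -69.  15.] [743.  46.  92.]
yellow 1956 ((378.09637451171875, -51.305755615234375), (112.0
[... 705 characters left out ...]
.  141.]
  [ 553. -130.  140.]
  [ 558. -132.  142.]
  [ 557.   12.    0.]]

 [[ 526.    3.    4.]
  [ 540. -130.  136.]
  [ 544. -130.  136.]
  [ 549. -131.  138.]
  [ 553. -130.  137.]
  [ 558. -131.  138.]
  [ 558.    7.    2.]]

 [[ 526.    1.    2.]
  [ 540. -132.  135.]
  [ 544. -128.  131.]
  [ 549. -131.  134.]
  [ 553. -132.  136.]
  [ 558. -129.  133.]
  [ 558.    3.    2.]]

 [[ 526.   -1.    1.]
  [ 540. -128.  128.]
  [ 545. -132.  132.]
  [ 549. -133.  133.]
  [ 554. -133.  133.]
  [ 558. -132.  133.]
  [ 558.    0.    1.]]

 [[ 527.   -5.    1.]
  [ 540. -130.  126.]
  [ 544. -131.  128.]
  [ 549. -130.  127.]
  [ 553. -131.  128.]
  [ 558. -133.  130.]
  [ 558.   -2.   -1.]]]
```

View pics/c.png

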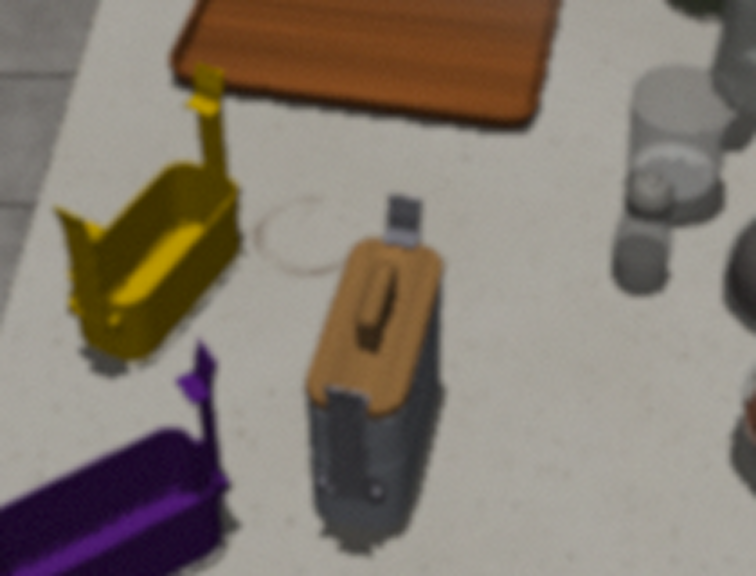

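The crop confirms the choice: a grey box with a wooden lid and bar, both clips shut. Its centre is about (537,-207) with the long axis at 80°. The lid measures 133x59 mm at a height of about 119, which fits the given sizes. The tray is centred at about (504,211) with its x axis at about -8.4°. Next I work out the move to above the box.

```bash
cat >> h.py <<'E'
def M():
    s=r.sense();return s,R.from_euler('xyz',s['tcp_rot'],degrees=True).as_matrix()
def go(xyz,ydeg=None):
    s,m=M();t=np.array(xyz)-s['tool_pos'];o=m.T@t
    y=np.degrees(np.arctan2(m[1,1],m[0,1]));a=None
    if ydeg is not None: a=-((ydeg-y+90)%180-90)
    print('shift',o.round(1),'turn',None if a is None else round(a,1),'y_az',round(y,1),'dist',np.linalg.norm(t).round())
B=np.array([536.7,-207]);bx=np.array([np.cos(np.radians(80)),np.sin(np.radians(80))])
E
python3 - <<'E'
from h import *
s,m=M();print(m.round(3))
go([*(B),230],-10)
E
```

```text
[[-0.001  0.424 -0.906]
 [ 0.001 -0.906 -0.424]
 [-1.    -0.001 -0.   ]]
shift [   0.8 -184.6 -398.3] turn -54.9 y_az -64.9 dist 439.0
```

Call:
move_arm([
  [[0,-10,-20],-4],
  [[0,-30,-62],-10],
  [[0,-52,-110],-16],
  [[0,-76,-162],-23],
  [[0,-100,-214],-30],
  [[0,-124,-266],-37],
  [[0,-146,-314],-44],
  [[0,-166,-356],-50],
  [[0,-180,-386],-54],
  [[0,-185,-398],-55],
  [[0,-185,-398],-55],
], jaw=-1)

```text
time: 1.52
tool_pos: [536.3, -205.9, 230.6]
tcp_rot: [-134.9, 89.9, 125.2]
ft_force: [0.5, -0.5, 0.1]
finger_gap: -0.0
```

```bash
python3 - <<'E'
from h import *
w=snap('wrist','w2.png');P=w[2];I=w[0];np.savez('w2.npz',P=P,I=I)
hsv=cv2.cvtColor(I,cv2.COLOR_RGB2HSV);Z=P[...,2]
near=np.hypot(P[...,0]-B[0],P[...,1]-B[1])<110
for n,m in (('lid',(hsv[...,1]>60)&(Z>112)&(Z<125)),('bar',(Z>139)&(Z<150)&(hsv[...,1]>60)),('tabs',(Z>123)&(Z<150)&(hsv[...,1]<60))):
    m=m&near;Q=P[m];print(n,len(Q))
    if len(Q)>5:print(cv2.minAreaRect(Q[:,:2].astype(np.float32)),Q.mean(0).round(1))
print(r.sense()['joint_pos'].round(1),r.sense()['tool_pos'].round(1))
E
```

```text
lid 7018
((525.6591796875, -218.46627807617188), (171.86614990234375, 101.7083511352539), 52.366668701171875) [ 537.8 -191.8  118. ]
bar 1092
((503.2402648925781, -228.41490173339844), (127.54573059082031, 41.64521789550781), 35.6845703125) [ 530.6 -206.5  143.4]
tabs 317
((549.6712646484375, -135.66201782226562), (18.410171508789062, 21.610490798950195), 80.15713500976562) [ 550.6 -130.4  137.1]
[-26.2   3.6  89.4   0.   87.  -16.3] [ 535.9 -206.7  230.6]
```

View pics/w2.png

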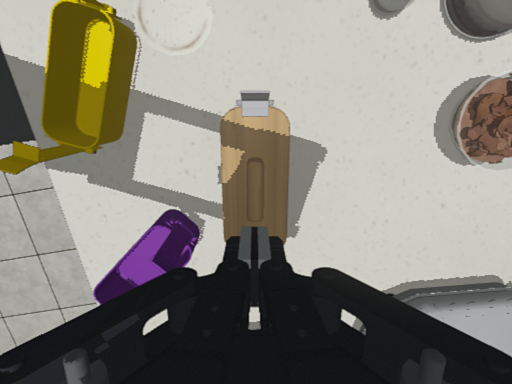

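The wrist view shows the lid centred at (255,175) and lined up with the fingers, with the far tab at (255,102). The tab measures (550,-132), and I expected (549.7,-133).

```bash
python3 - <<'E'
from h import *
for k,z in ((48,128),(118,128),(118,165),(-48,165),(-48,128),(-118,128),(0,230)): go([*(B+k*bx),z],-10)
E
```

```text
shift [102.7   1.1 -47.8] turn 0.1 y_az -9.9 dist 113.0
shift [ 102.7    1.2 -117.8] turn 0.1 y_az -9.9 dist 156.0
shift [  65.7    1.1 -117.8] turn 0.1 y_az -9.9 dist 135.0
shift [65.6  0.8 48.2] turn 0.1 y_az -9.9 dist 81.0
shift [102.6   0.9  48.2] turn 0.1 y_az -9.9 dist 113.0
shift [102.5   0.8 118.2] turn 0.1 y_az -9.9 dist 156.0
shift [0.6 0.8 0.1] turn 0.1 y_az -9.9 dist 1.0
```

Call:
move_arm([
  [[40,1,-30],0],
  [[80,1,-47],0],
  [[101,1,-47],0],
  [[102,1,-52],0],
  [[102,1,-62],0],
  [[102,1,-72],0],
  [[102,1,-82],0],
  [[102,1,-92],0],
  [[102,1,-102],0],
  [[102,1,-112],0],
  [[102,1,-118],0],
  [[102,1,-118],0],
])

```text
time: 3.08
tool_pos: [557.1, -90.1, 128.7]
tcp_rot: [-122.9, 89.9, 137.2]
ft_force: [-0.2, -0.6, 0.6]
finger_gap: 0.2
```

Call:
move_arm([
  [[-40,0,20],0],
  [[-50,0,80],0],
  [[-50,0,130],0],
  [[-40,0,162],0],
  [[-10,0,166],0],
  [[0,0,168],0],
  [[0,0,180],0],
  [[0,0,192],0],
  [[0,0,204],0],
  [[0,0,216],0],
  [[0,0,228],0],
  [[0,0,236],0],
])

```text
time: 4.58
tool_pos: [516.5, -323.5, 128.5]
tcp_rot: [-123.4, 89.9, 136.7]
ft_force: [-0.2, 0.6, 0.1]
finger_gap: 0.2
```

Call:
move_arm([
  [[-50,0,-20],0],
  [[-100,0,-60],0],
  [[-110,0,-90],0],
  [[-110,0,-90],0],
])

```text
time: 5.08
tool_pos: [533.4, -233.7, 240.7]
tcp_rot: [97.7, 89.9, -2.0]
ft_force: [-0.0, 0.0, 0.5]
finger_gap: 0.1
```

```bash
python3 - <<'E'
from h import *
a=snap('side','d3.png');P=a[2];I=a[0]
hsv=cv2.cvtColor(I,cv2.COLOR_RGB2HSV);m=(hsv[...,0]<20)&(hsv[...,1]>90)&(P[...,2]>110)&(P[...,2]<125)&(np.hypot(P[...,0]-B[0],P[...,1]-B[1])<100)
print(cv2.minAreaRect(P[m][:,:2].astype(np.float32)),m.sum())
cv2.imwrite('pics/d3c.png',cv2.resize(I[140:330,150:340,::-1],None,fx=3,fy=3))
print(r.sense())
E
```

```text
((536.569091796875, -205.594970703125), (135.21868896484375, 58.75634765625), 80.21588897705078) 1091
{'time': 5.125, 'joint_pos': array([-2.88270460e+01,  4.50604958e+00,  8.76124868e+01,  1.27690522e-02,
        8.78934778e+01, -1.90369714e+01]), 'qd': array([-1.47356809,  1.48642576,  0.97170375, -0.34055242, -0.26124106,
       -0.36500291]), 'joint_efforts': array([  1.32144213, -56.16539598, -51.40697837,   0.26398066,
         0.13912164,   0.18777116]), 'tool_pos': array([ 532.5596116 , -234.5696334 ,  239.24370584]), 'tcp_rot': array([-155.76190943,   89.9824738 ,  104.44754533]), 'ft_force': array([-0.20627148, -0.4752292 , -0.54621213]), 'wrist_torque': array([-0.03428148, -0.02539759,  0.02091679]), 'finger_gap': -0.06948183376703713}
```

View pics/d3c.png

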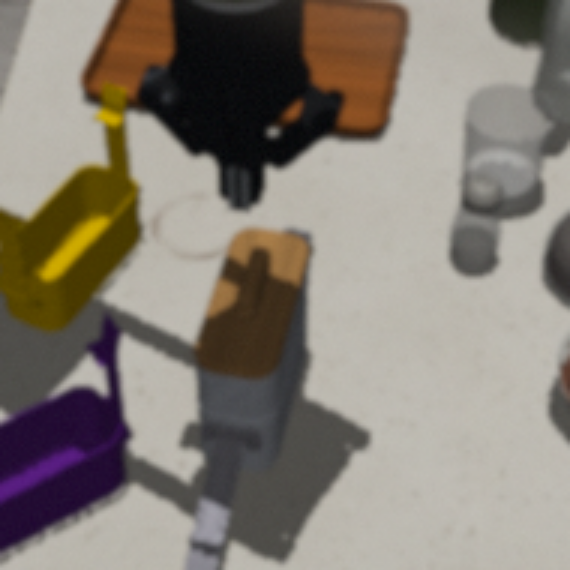

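Both clips lie open: the near one at (210,500) in the crop, and the far one no longer stands above the lid. The box did not move, centre (536.6,-205.6). Next is the lid.

```bash
cat >> h.py <<'E'
B=np.array([536.6,-206.]);Tc=np.array([504.,211]);tx=np.array([np.cos(np.radians(-8.4)),np.sin(np.radians(-8.4))])
E
python3 - <<'E'
from h import *
go([*B,150],-10);go([*B,122],-10)
E
```

```text
shift [ 89.3  -0.9 -28.8] turn 0.2 y_az -9.8 dist 94.0
shift [117.3  -0.9 -28.8] turn 0.2 y_az -9.8 dist 121.0
```

Call:
move_arm([
  [[20,-1,-29],0],
  [[50,-1,-29],0],
  [[80,-1,-29],0],
  [[100,-1,-29],0],
  [[113,-1,-29],0],
  [[117,-1,-29],0],
  [[117,-1,-29],0],
], jaw=0, squeeze=40)

```text
time: 6.0
tool_pos: [536.8, -206.1, 122.8]
tcp_rot: [95.1, 90.0, -4.7]
ft_force: [-0.2, 0.5, -0.4]
finger_gap: 42.9
```

Call:
move_arm([
  [[0,0,0],0],
  [[0,0,0],0],
  [[0,0,0],0],
  [[0,0,0],0],
  [[-5,0,0],0],
  [[-20,0,0],0],
  [[-45,0,0],0],
  [[-65,0,0],0],
  [[-70,0,0],0],
], jaw=-1)

```text
time: 7.12
tool_pos: [537.9, -206.6, 195.3]
tcp_rot: [76.7, 89.8, -23.1]
ft_force: [0.6, 0.8, -1.1]
finger_gap: 13.1
```

```bash
python3 - <<'E'
from h import *
w=snap('wrist','w4.png')
T=Tc+78*tx
print(r.sense()['finger_gap'],r.sense()['tool_pos'])
go([*T,170],-8.4);go([*T,24],-8.4)
E
```

```text
13.455737769475421 [ 537.59805633 -206.46222539  194.80301668]
shift [  24.4  -26.2 -407.6] turn -1.4 y_az -9.8 dist 409.0
shift [ 170.4  -26.7 -407.7] turn -1.4 y_az -9.8 dist 443.0
```

View pics/w4.png

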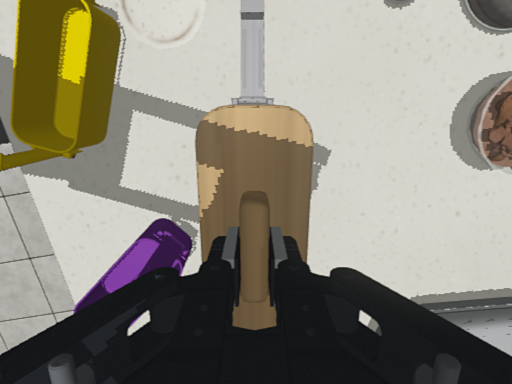

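The lid hangs level in the jaws (bar at (255,245), gap 13 mm) and the far clip lies fully open at (252,50). I carry the lid to the tray's far-side slot.

Call:
move_arm([
  [[0,-1,-20],0],
  [[0,-4,-62],0],
  [[0,-8,-116],0],
  [[0,-12,-170],-1],
  [[0,-16,-224],-1],
  [[0,-19,-278],-1],
  [[5,-22,-330],-1.4],
  [[15,-24,-372],-1.4],
  [[25,-26,-398],-1.4],
  [[45,-26,-407],-1.4],
  [[75,-26,-407],-1.4],
  [[100,-26,-407],-1.4],
])

```text
time: 8.68
tool_pos: [580.1, 198.3, 91.5]
tcp_rot: [20.1, 89.9, -78.3]
ft_force: [0.5, -0.3, -1.9]
finger_gap: 13.2
```

```bash
python3 - <<'E'
from h import *
T=Tc+78*tx
w=snap('wrist','w5.png');P=w[2];I=w[0]
go([*T,24],-8.4)
hsv=cv2.cvtColor(I,cv2.COLOR_RGB2HSV);m=(hsv[...,0]<20)&(hsv[...,1]>90)&(P[...,2]<25)&(P[...,2]>0)
Q=P[m];print(len(Q),Q.min(0).round(),Q.max(0).round(), 'floor z',np.median(Q[:,2]))
# tray-frame coords
t=np.c_[(Q[:,:2]-Tc)@tx,(Q[:,:2]-Tc)@np.array([-tx[1],tx[0]])];print(np.percentile(t,[.2,99.8],axis=0).round())
E
```

```text
shift [63.5  3.2 -2.7] turn -0.0 y_az -8.4 dist 64.0
62066 [353. 118.   3.] [664. 326.  20.] floor z 6.2810876203016335
[[-139.  -96.]
 [ 149.  103.]]
```

View pics/w5.png

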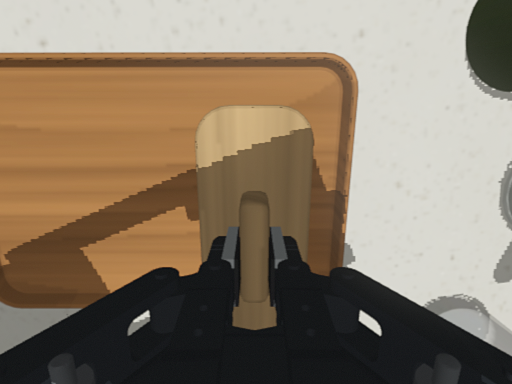

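The lid is parallel to the tray's edge and the tray limits agree (+149, +103), so I lower and release.

Call:
move_arm([
  [[25,3,-3],0],
  [[48,3,-3],0],
  [[60,3,-3],0],
  [[63,3,-3],0],
  [[64,3,-3],0],
  [[64,3,-3],0],
])

```text
time: 9.48
tool_pos: [581.4, 199.7, 24.7]
tcp_rot: [-41.0, 89.7, -139.4]
ft_force: [-4.0, -0.9, 5.4]
finger_gap: 13.1
```

Call:
move_arm([
  [[0,0,0],0],
  [[0,0,0],0],
  [[0,0,0],0],
  [[-10,0,0],0],
  [[-40,0,0],0],
  [[-85,0,0],0],
  [[-140,0,0],0],
  [[-180,0,0],0],
], jaw=-0.2)

```text
time: 10.48
tool_pos: [582.8, 200.5, 208.6]
tcp_rot: [-7.4, 89.8, -105.8]
ft_force: [0.3, -0.1, 0.3]
finger_gap: 34.1
```

```bash
python3 - <<'E'
from h import *
go([*B,200],-10)
E
```

```text
shift [  9.7  13.9 408.9] turn 1.6 y_az -8.4 dist 409.0
```

Call:
move_arm([
  [[0,1,20],0],
  [[0,2,62],0],
  [[0,4,116],0],
  [[0,6,170],0.5],
  [[0,8,224],1],
  [[0,10,278],1.6],
  [[2,11,330],1.6],
  [[6,13,372],1.6],
  [[9,14,398],1.6],
  [[9,14,409],1.6],
  [[9,14,409],1.6],
], jaw=1)

```text
time: 11.85
tool_pos: [536.2, -206.3, 200.3]
tcp_rot: [-22.4, 89.9, -122.5]
ft_force: [0.0, -0.5, 1.0]
finger_gap: 85.4
```

```bash
python3 - <<'E'
from h import *
a=snap('side');P=a[2];Z=P[...,2]
d=P[...,:2]-B;m=(np.abs(d@bx)<85)&(np.abs(d@np.array([-bx[1],bx[0]]))<45)
q=m&(Z>100)&(Z<115);print('side rim',q.sum(),cv2.minAreaRect(P[q][:,:2].astype(np.float32)))
w=snap('wrist','w6.png');P=w[2];Z=P[...,2]
d=P[...,:2]-B;m=(np.abs(d@bx)<85)&(np.abs(d@np.array([-bx[1],bx[0]]))<45)
q=m&(Z>104)&(Z<114);Q=P[q];print(len(Q))
e=(Q[:,:2]-B);print('lat',np.percentile(e@np.array([-bx[1],bx[0]]),[.5,99.5]),'long',np.percentile(e@bx,[.5,99.5]))
# lateral symmetry at far half in two bands
for lo,hi in((0,20),(20,40),(40,55)):
    k=(e@bx>lo)&(e@bx<hi)
    if k.sum():print(lo,np.percentile(e[k]@np.array([-bx[1],bx[0]]),[1,99]))
# lid on tray from side
P=a[2];I=a[0];T=Tc+78*tx
d=P[...,:2]-T;t=np.stack([d@tx,d@np.array([-tx[1],tx[0]])],-1)
q=(np.abs(t[...,0])<50)&(np.abs(t[...,1])<90)&(P[...,2]>13)&(P[...,2]<25);print('lid',q.sum(),cv2.minAreaRect(P[q][:,:2].astype(np.float32)),np.median(P[q][:,2]))
go([*B,72],-10);print(r.sense()['finger_gap'])
E
```

```text
side rim 330 ((536.7831420898438, -203.30728149414062), (141.1915283203125, 60.74382019042969), 80.36226654052734)
1455
lat [-31.33107178  29.11058387] long [-65.45880595  70.19464058]
0 [-31.17130391  29.16200693]
20 [-30.80533856  29.16798558]
40 [-31.01785865  28.94988626]
lid 327 ((590.89501953125, 212.99615478515625), (51.69985580444336, 144.04736328125), 0.3732583820819855) 20.34120884511674
shift [128.6   0.    0.5] turn -0.0 y_az -10.0 dist 129.0
85.46279759762271
```

Call:
move_arm([
  [[25,0,0],0],
  [[60,0,0],0],
  [[95,0,0],0],
  [[118,0,0],0],
  [[127,0,0],0],
  [[128,0,0],0],
  [[128,0,0],0],
])

```text
time: 12.82
tool_pos: [537.6, -205.6, 74.0]
tcp_rot: [30.1, 89.8, -69.9]
ft_force: [-0.3, -0.4, 0.1]
finger_gap: 85.2
```

Call:
move_arm([
  [[0,0,0],0],
  [[0,0,0],0],
  [[0,0,0],0],
  [[0,0,0],0],
  [[-2,0,0],0],
  [[-8,0,0],0],
  [[-25,0,0],0],
  [[-50,0,0],0],
  [[-80,0,0],0],
  [[-105,0,0],0],
  [[-115,0,0],0],
  [[-115,0,0],0],
], jaw=-1)

```text
time: 14.32
tool_pos: [537.9, -205.5, 190.0]
tcp_rot: [46.1, 89.7, -53.9]
ft_force: [0.3, -0.7, -1.1]
finger_gap: 59.5
```

```bash
python3 - <<'E'
from h import *
a=snap('side');w=snap('wrist')
cv2.imwrite('pics/m7.png',np.vstack([cv2.resize(a[0][100:310,150:350],(512,538)),])[:,:,::-1])
c=np.hstack([cv2.resize(a[0][110:310,160:350],(380,400)),cv2.resize(w[0],(420,315))[:, :].copy() if 0 else np.vstack([cv2.resize(w[0],(420,315)),np.zeros((85,420,3),np.uint8)])])
cv2.imwrite('pics/m7.png',c[:,:,::-1])
T=Tc-78*tx
print(r.sense()['tool_pos'],r.sense()['finger_gap']);go([*T,187],-8.4)
P=a[2];Z=P[...,2];d=P[...,:2]-B;
m=(np.abs(d@bx)<60)&(np.abs(d@np.array([-bx[1],bx[0]]))<40)&(Z>20)&(Z<90);print(np.percentile(Z[m],[50,90,98]),m.sum())
E
```

```text
[ 536.92544139 -204.97787857  187.93717568] 59.05242309531277
shift [  -0.  -182.5 -401.8] turn -1.6 y_az -10.0 dist 441.0
[40.1889147  66.01897166 68.19492169] 1109
```

View pics/m7.png

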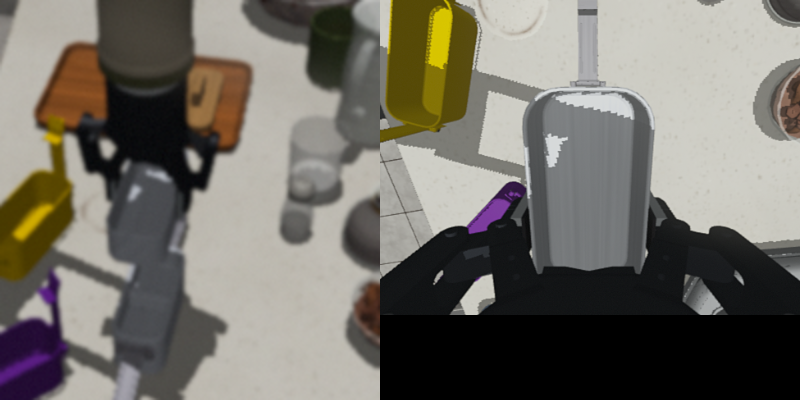

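The tin is gripped square (gap 59 mm) and the insert stayed behind in the bottom tin. The lid sits upright on the tray. I carry the tin to the near slot.

Call:
move_arm([
  [[0,-8,-18],0],
  [[0,-24,-55],0],
  [[0,-45,-100],0],
  [[0,-67,-148],-0.5],
  [[0,-89,-196],-1],
  [[0,-111,-244],-1.6],
  [[0,-132,-290],-1.6],
  [[0,-152,-334],-1.6],
  [[0,-169,-371],-1.6],
  [[0,-179,-395],-1.6],
  [[0,-182,-402],-1.6],
  [[0,-182,-402],-1.6],
])

```text
time: 15.92
tool_pos: [426.5, 222.6, 186.3]
tcp_rot: [-18.1, 89.8, -116.4]
ft_force: [-1.3, -0.2, -0.8]
finger_gap: 59.4
```

```bash
python3 - <<'E'
from h import *
T=Tc-78*tx
print(r.sense()['finger_gap']);go([*T,70],-8.4);go([*T,19],-8.4)
E
```

```text
59.39835123593475
shift [116.3   0.5  -0.2] turn 0.1 y_az -8.3 dist 116.0
shift [167.3   0.5  -0.4] turn 0.1 y_az -8.3 dist 167.0
```

Call:
move_arm([
  [[20,0,0],0],
  [[60,0,0],0],
  [[105,0,0],0],
  [[135,0,0],0],
  [[150,0,0],0],
  [[158,0,0],0],
  [[163,0,0],0],
  [[166,0,0],0],
  [[168,0,0],0],
  [[168,0,0],0],
])

```text
time: 17.18
tool_pos: [427.1, 222.4, 20.5]
tcp_rot: [3.1, 89.8, -95.2]
ft_force: [-8.4, -4.5, 15.8]
finger_gap: 59.5
```

```bash
python3 - <<'E'
from h import *
print(r.sense()['tool_pos'],r.sense()['ft_force'])
E
```

```text
[427.12331703 222.36290542  20.51552059] [-8.40013726 -4.47371587 15.80008014]
```

Contact force is 16 N upward, so the tin is on the floor. Release it and rise.

Call:
move_arm([
  [[-1,0,0],0],
  [[-1,0,0],0],
  [[-1,0,0],0],
  [[-2,0,0],0],
  [[-20,0,0],0],
  [[-60,0,0],0],
  [[-110,0,0],0],
  [[-155,0,0],0],
  [[-180,0,0],0],
], jaw=0.85)

```text
time: 18.3
tool_pos: [428.1, 223.3, 203.5]
tcp_rot: [74.1, 89.8, -24.2]
ft_force: [0.4, 0.3, -0.9]
finger_gap: 79.0
```

```bash
python3 - <<'E'
from h import *
go([*B,200],80)
print(r.sense()['joint_pos'].round(1))
E
```

```text
shift [  4.5 169.2 409.2] turn -88.3 y_az -8.3 dist 443.0
[ 2.160e+01 -1.030e+01  1.056e+02 -1.000e-01  8.450e+01  2.990e+01]
```

Call:
move_arm([
  [[0,7,16],-3],
  [[0,22,52],-11],
  [[0,40,96],-19],
  [[0,60,142],-28],
  [[0,79,190],-37],
  [[0,98,238],-46],
  [[0,117,284],-55],
  [[0,135,328],-64],
  [[0,151,366],-73],
  [[2,163,395],-81],
  [[4,169,409],-88],
  [[4,169,409],-88],
], jaw=0)

```text
time: 19.8
tool_pos: [536.1, -206.6, 199.8]
tcp_rot: [-13.2, 89.9, -23.7]
ft_force: [-0.0, 0.5, 0.0]
finger_gap: 42.8
```

```bash
python3 - <<'E'
from h import *
w=snap('wrist','w8.png');P=w[2];Z=P[...,2]
d=P[...,:2]-B;by=np.array([-bx[1],bx[0]]);L=d@bx;W=d@by
q=(abs(L)<80)&(abs(W)<40)&(Z>60)&(Z<69);print('rim',q.sum(),np.percentile(L[q],[.5,99.5]),np.percentile(W[q],[.5,99.5]))
q=(abs(L)<25)&(abs(W)<22)&(Z>52)&(Z<60);print('bar',q.sum(),np.percentile(L[q],[5,50,95]) if q.any() else 0,np.percentile(W[q],[5,95]) if q.any() else 0)
s=snap('side');P=s[2];Z=P[...,2];d=P[...,:2]-B;L=d@bx;W=d@by
q=(abs(L)<25)&(abs(W)<22)&(Z>51)&(Z<60);print('bar side',q.sum(),np.percentile(L[q],[5,50,95]) if q.any() else 0)
q=(abs(L)<80)&(abs(W)<40)&(Z>60)&(Z<69);print('rim',q.sum(),cv2.minAreaRect(P[q][:,:2].astype(np.float32)))
go([*B,72],80);print(r.sense()['joint_pos'].round(1))
c=np.hstack([cv2.resize(s[0][110:310,160:350],(380,400)),np.vstack([cv2.resize(w[0],(420,315)),np.zeros((85,420,3),np.uint8)])])
cv2.imwrite('pics/m8.png',c[:,:,::-1])
E
```

```text
rim 2426 [-64.58508691  69.90991102] [-30.34733122  29.66555877]
bar 449 [-1.4269817   2.69640171  7.60108629] [-19.95444878  20.02982793]
bar side 88 [-3.69819411 -1.13610503  6.52800484]
rim 436 ((536.7301635742188, -204.61679077148438), (137.6521759033203, 60.811485290527344), 80.48551940917969)
shift [128.2  -0.5   0.2] turn -0.5 y_az 79.5 dist 128.0
[ -26.1    4.3   92.     0.    83.6 -105.6]
```

View pics/m8.png

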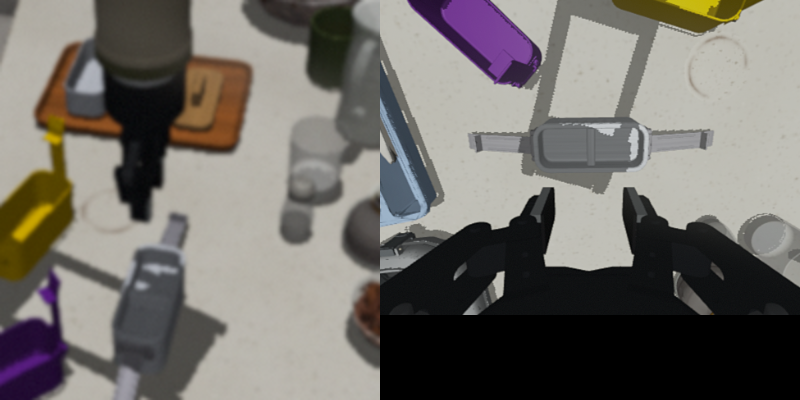

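Both clips are fully open, the tin sits on the tray, and the insert's bar is at (590,140) in the picture, measured 2.5 mm along +x of my centre. I grip the bar there.

Call:
move_arm([
  [[25,2,0],-0.5],
  [[65,2,0],-0.5],
  [[105,2,0],-0.5],
  [[130,2,0],-0.5],
  [[145,2,0],-0.5],
  [[154,2,0],-0.5],
  [[158,2,0],-0.5],
  [[159,2,0],-0.5],
  [[159,2,0],-0.5],
], jaw=-0.2)

```text
time: 21.02
tool_pos: [537.5, -203.8, 42.0]
tcp_rot: [-10.0, 89.8, -20.0]
ft_force: [0.0, 0.2, 0.2]
finger_gap: 34.0
```

Call:
move_arm([
  [[0,0,0],0],
  [[0,0,0],0],
  [[0,0,0],0],
  [[0,0,0],0],
  [[-2,0,0],0],
  [[-8,0,0],0],
  [[-20,0,0],0],
  [[-45,0,0],0],
  [[-80,0,0],0],
  [[-110,0,0],0],
  [[-120,0,0],0],
  [[-120,0,0],0],
], jaw=-1)

```text
time: 22.52
tool_pos: [537.4, -203.8, 162.6]
tcp_rot: [-11.7, 89.7, -21.6]
ft_force: [0.9, -0.1, -2.1]
finger_gap: 9.1
```

```bash
python3 - <<'E'
from h import *
s=snap('side');w=snap('wrist')
c=np.hstack([cv2.resize(s[0][110:310,160:350],(380,400)),np.vstack([cv2.resize(w[0],(420,315)),np.zeros((85,420,3),np.uint8)])])
cv2.imwrite('pics/m9.png',c[:,:,::-1]);print(r.sense()['finger_gap'],r.sense()['tool_pos'])
# tray occupancy in tray frame from side
P=s[2];I=s[0];Z=P[...,2];ty=np.array([-tx[1],tx[0]]);d=P[...,:2]-Tc;X=d@tx;Y=d@ty
for n,c0 in(('lid',78),('tin',-78)):
    q=(abs(X-c0)<45)&(abs(Y)<85)&(Z>(14 if n=='lid' else 46))&(Z<(22 if n=='lid' else 62));print(n,q.sum(),np.percentile(X[q],[1,99]),np.percentile(Y[q],[1,99]),np.median(Z[q]))
go([*Tc,160],81.6)
E
```

```text
8.835432649790825 [ 536.27196561 -203.23524186  160.51852615]
lid 286 [ 64.14653029 107.81181162] [-66.90728529  70.04787999] 19.776923130570594
tin 115 [-107.95304814  -54.25705299] [-69.41097498  68.43169104] 51.980460754119804
shift [ 3.000e-01  4.024e+02 -1.035e+02] turn -1.6 y_az 80.0 dist 415.0
```

View pics/m9.png

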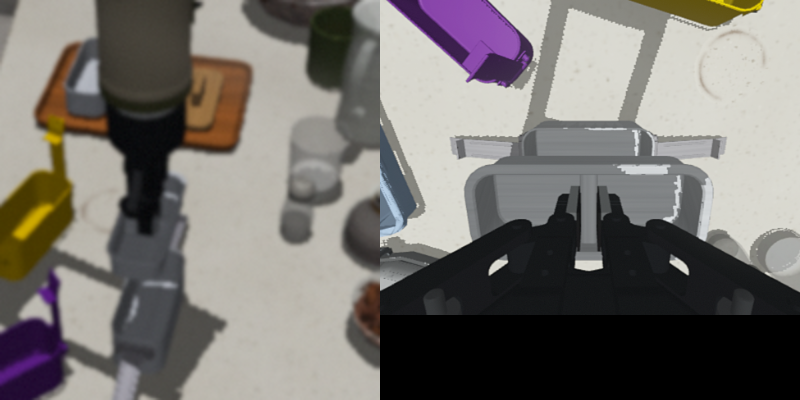

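The insert is held level on its bar and the bottom tin stands open and empty. The middle slot is free: the tin spans X -108 to -54 or less, and the lid spans 48 to 108.

Call:
move_arm([
  [[0,18,-5],0],
  [[0,55,-14],0],
  [[0,102,-26],0],
  [[0,152,-39],-0.5],
  [[0,202,-52],-1],
  [[0,252,-65],-1.6],
  [[0,302,-78],-1.6],
  [[0,346,-89],-1.6],
  [[0,380,-98],-1.6],
  [[10,398,-102],-1.6],
  [[40,402,-103],-1.6],
  [[70,402,-103],-1.6],
])

```text
time: 24.12
tool_pos: [503.7, 210.7, 88.3]
tcp_rot: [-48.4, 89.9, -56.8]
ft_force: [-0.6, 0.3, -1.9]
finger_gap: 9.5
```

```bash
python3 - <<'E'
from h import *
go([*Tc,14],81.6);print(r.sense()['finger_gap'])
w=snap('wrist','w10.png')
P=w[2];Z=P[...,2];ty=np.array([-tx[1],tx[0]]);d=P[...,:2]-Tc;X=d@tx;Y=d@ty
q=(Z>40)&(Z<60)&(abs(Y)<75)&(X<-30)&(X>-130);print('tin',q.sum(),np.percentile(X[q],[1,99]) if q.any() else 0)
q=(Z>14)&(Z<24)&(abs(Y)<75)&(X>35)&(X<125);print('lid',q.sum(),np.percentile(X[q],[1,99]) if q.any() else 0)
s=r.sense();h=s['tool_pos'][2]-41+65
q=(abs(Z-h)<5)&(abs(Y)<85)&(abs(X)<45);print('insert rim',h,q.sum(),np.percentile(X[q],[1,99]) if q.any() else 0)
E
```

```text
shift [74.3  0.4  0.2] turn 0.1 y_az 81.7 dist 74.0
9.45349520369342
tin 5750 [-107.15385366  -47.33367676]
lid 86 [104.59253945 108.84681416]
insert rim 107.34066714752004 9358 [-30.21870116  27.93454007]
```

Call:
move_arm([
  [[20,0,0],0],
  [[42,0,0],0],
  [[57,0,0],0],
  [[66,0,0],0],
  [[71,0,0],0],
  [[74,0,0],0],
  [[75,0,0],0],
  [[75,0,0],0],
])

```text
time: 25.18
tool_pos: [501.6, 209.0, 14.2]
tcp_rot: [-131.7, 89.7, -140.0]
ft_force: [-26.3, -11.7, 51.9]
finger_gap: 9.0
```

```bash
python3 - <<'E'
from h import *
s=r.sense();print(s['tool_pos'],s['ft_force'],s['finger_gap'])
E
```

```text
[501.64397659 209.03875003  14.22560878] [-26.27953597 -11.72170503  51.85090103] 9.038333598667037
```

It presses with 52 N, so I ease up 2 mm before releasing.

Call:
move_arm([
  [[-1,0,0],0],
  [[-2,0,0],0],
  [[-2,0,0],0],
])

```text
time: 25.55
tool_pos: [501.6, 209.0, 16.0]
tcp_rot: [-132.9, 89.6, -141.2]
ft_force: [0.3, 0.6, -1.3]
finger_gap: 8.9
```

Call:
move_arm([
  [[-2,0,0],0],
  [[-2,0,0],0],
  [[-2,0,0],0],
  [[-10,0,0],0],
  [[-35,0,0],0],
  [[-80,0,0],0],
  [[-130,0,0],0],
  [[-170,0,0],0],
  [[-190,0,0],0],
], jaw=-0.2)

```text
time: 26.68
tool_pos: [503.7, 210.2, 209.4]
tcp_rot: [-91.6, 89.9, -100.0]
ft_force: [0.0, -0.4, 0.5]
finger_gap: 34.4
```

Call:
move_arm([
  [[0,-20,0],0],
  [[0,-60,0],0],
  [[0,-110,0],0],
  [[0,-160,0],0],
  [[0,-210,0],0],
  [[0,-240,0],0],
  [[0,-250,0],0],
  [[0,-250,0],0],
])

```text
time: 27.68
tool_pos: [466.6, -37.6, 208.8]
tcp_rot: [-130.5, 89.8, -139.0]
ft_force: [0.4, 0.8, -0.7]
finger_gap: 34.1
```

```bash
python3 - <<'E'
from h import *
s=snap('side');a=snap('scene');P=s[2];Z=P[...,2]
ty=np.array([-tx[1],tx[0]]);d=P[...,:2]-Tc;X=d@tx;Y=d@ty
for n,c0,lo,hi in(('lid',78,12,22),('ins',0,33,44),('tin',-78,47,60)):
    q=(abs(X-c0)<40)&(abs(Y)<85)&(Z>lo)&(Z<hi);Q=P[q]
    A=np.c_[X[q],Y[q],np.ones(q.sum())];co=np.linalg.lstsq(A,Z[q],rcond=None)[0]
    print(n,q.sum(),np.percentile(X[q],[1,99]).round(),np.percentile(Y[q],[1,99]).round(),'z %.1f tilt deg'%np.median(Z[q]),np.degrees(co[:2]).round(1))
c=np.hstack([cv2.resize(s[0][110:310,160:350],(380,400)),cv2.resize(a[0][150:340,120:320],(420,400))])
cv2.imwrite('pics/m11.png',c[:,:,::-1]);print(r.sense()['tool_pos'])
E
```

```text
lid 431 [ 49. 108.] [-66.  68.] z 19.8 tilt deg [-0.5  0.6]
ins 203 [-35.  25.] [-71.  66.] z 38.4 tilt deg [ 0.7 -0.2]
tin 79 [-107.  -47.] [-68.  70.] z 52.9 tilt deg [0.6 0.2]
[467.16074831 -36.4830232  209.37510645]
```

View pics/m11.png

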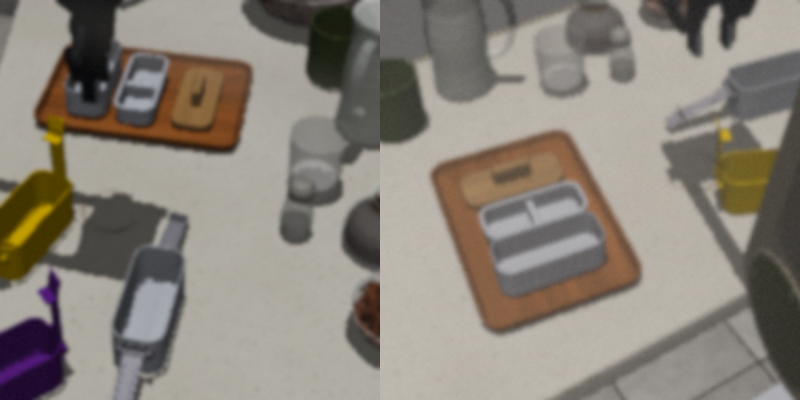

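The lid, insert and tin stand side by side and level on the tray. Their top heights are 19.8, 38.4 and 52.9, against an expected 19, 38 and 54, with tilt under 1°. The glass and shaker are unmoved and both clips are open.

```bash
python3 -c "
from h import *
print(r.hand_in())"
```

```text
the job is handed in; nothing more can be done
None
```

The lunch box is apart: I swung both clips fully open, then set the lid, the upper tin and the insert tray on the serving tray, in that order. The job was handed in at about 28 s.

- **Placement:** in the last side view all three stand level (fitted tilt under 1°) and side by side. The gaps are about 12 mm between tin and insert and 24 mm between insert and lid. Their top heights are within about 1 mm of what they should be.
- **Bottom tin and bystanders:** the bottom tin stands open where it was. The tea glass and salt shaker look unmoved in the pictures, and the arm never went near them; I did not re-measure their positions.
- **What was less clean:**
  - The insert touched down harder than intended, about 52 N at the wrist. I eased it up before letting go, and it ended about 5 mm off the middle of its slot, toward the tin.
  - An early measurement of the lid on the tray disagreed with its slot (about 16 mm off), probably because the arm was partly in view. Later views put it where intended.

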